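# Clear the jig and register a test tile

### The job

Hang the wire basket that is in the way on the measuring jig by its handle on the hook of the stand, so that it hangs freely and roughly level. Then push the clay tile along the jig plate until it lies flat and fully home with one long edge flush against the fence and one short edge flush against the end stop. Do not shift the end stop, which is clamped on purpose, and leave the bottle, the crucible and the brick where they are.

Things in the scene. Friction and masses are not known exactly. Their poses are not given: they have to be found in the camera images.
- jig: Measuring jig, fixed: aluminium plate 240 mm (x) by 380 mm (y), 20 mm thick. Origin at the centre of its underside, on the bench; z up. On its +x side (away from the robot) a dark steel fence runs along y over the whole length: inner face at x = +90 mm, 22 mm thick, 14 mm high above the plate. The end stop (see corner) is near the +y end.
- corner (a point): Where the end stop's face meets the fence's inner face, at plate-top level; axes as the jig's. The end stop is a steel bar along the jig's x: face at y = 0 here (looking to -y), 84 mm out from the fence to -x, 22 mm thick to +y, 14 mm high, clamp knob over the fence 37 mm above the plate. Its place along the fence varies. The tile at home fills x -90 to 0, y -115 to 0 mm of this frame.
- tile: Fired clay test tile, dull reddish brown, 90 mm (its x) by 115 mm (its y) by 20 mm thick, about 0.46 kg, lying loose on the jig plate towards its -y end. Origin at the centre of its underside. Too wide to be gripped: push it.
- basket: Steel wire basket, 64 mm (x) by 90 mm (y), rim 50 mm high, 0.18 kg, on the jig plate between tile and end stop. Origin at the centre of its underside. Rigid handle: upright wires 7 mm thick at y = -42.5 and +42.5 mm, joined by a level square bar 10 x 10 mm along y, centre line 120 mm above the underside. Opening between rim and bar 65 mm high, 78 mm wide.
- bail_mid (a point): Middle of the basket's handle bar, on the bar's centre line, 120 mm above the basket's underside; axes as the basket's.
- stand: Hook stand, fixed: base 130 x 100 x 12 mm, post 16 mm thick and 200 mm high. Origin on the bench under the post's axis. The hook arm, a level round bar 8 mm thick, runs from the post's top towards the stand's -x for 95 mm (upper side 200 mm above the bench), then turns up to a tip at x = -106 mm, top 216 mm above the bench. Left or right of the jig.
- hook_seat (a point): Where the handle bar is to rest: on the upper side of the hook arm, 65 mm in front of the post (stand's -x), 200 mm above the bench; axes as the stand's.
- bottle: Bystander: closed amber bottle, 68 mm in diameter, 150 mm high, on the side of the jig where the stand is not. Origin at the centre of its underside.
- crucible: Bystander: small white crucible, 44 mm in diameter, 36 mm high, standing on the jig plate near its -x edge. Origin at the centre of its underside.
- brick: Bystander: brick 65 mm (its x) by 150 mm (its y) by 50 mm high, on the bench beyond the fence. Origin at the centre of its underside.
Mind the look-alikes: they are no part of the job. What is meant by the tile is not red, and is the smaller of those in its own colour.

How it is judged (in metres and radians):
On the way, in this order (a step that is already met when the one before it is completed fails the run):
1. the basket hangs by its handle bar on the hook, let go (distance between bail_mid and hook_seat below 0.035 m and z of bail_mid in the frame of hook_seat between -0.002 and 0.014 m and contact force between basket and stand above 0.5 N and contact force between basket and the fingers below 0.1 N), for 0.2 s.
2. the tile is home against the fence and the end stop (x of tile in the frame of corner above -0.048 m and y of tile in the frame of corner above -0.0605 m and angle between the x axis of tile and the x axis of corner, either way round below 0.03 rad), for 0.2 s.
At the end, for the whole second after the job is handed in: Basket at rest, handle bar on the hook arm within 35 mm of the seat point, tilted under 0.3 rad. Tile at rest, flat on the plate, 115 mm edge within 3 mm of the fence, 90 mm edge within 3 mm of the end stop, square within 0.03 rad (all of step 2 and distance between bail_mid and hook_seat below 0.035 m and z of bail_mid in the frame of hook_seat between -0.002 and 0.014 m and contact force between basket and stand above 0.5 N and angle between basket's own z axis and vertical below 0.3 rad and linear speed of basket below 0.08 m/s and x of tile in the frame of corner below -0.042 m and y of tile in the frame of corner below -0.0545 m and angle between tile's own z axis and vertical below 0.05 rad and z of tile in the frame of corner below 0.004 m and linear speed of tile below 0.02 m/s); the robot touches nothing.
It fails at once if the end stop is shifted by more than 4 mm (distance of corner from where it was at the start of the episode above 0.004 m).
It fails at once if the bottle is moved by more than 20 mm or tipped (distance of bottle from where it was at the start of the episode above 0.02 m or angle between bottle's own z axis and vertical above 0.4 rad).
It fails at once if the crucible is moved by more than 20 mm or tipped (distance of crucible from where it was at the start of the episode above 0.02 m or angle between crucible's own z axis and vertical above 0.4 rad).
It fails at once if the brick is moved by more than 20 mm (distance of brick from where it was at the start of the episode above 0.02 m).
It also fails if it takes over 70 s, if anything falls off the work surface, if the arm or the gripper's body presses on something with over 40 N, if the wrist force passes 120 N, or if a joint passes its speed limit or range.

### The arm

A 7-joint arm with a two-finger parallel gripper is mounted at the origin on the work surface. World frame = base frame: x ahead of the robot, y to its left, z up, the work surface at z = 0. Lengths are in mm, angles in rad, forces in N, time in s.
With the tool pointing down it reaches from about 400 to 875 mm from the base axis. Payload 4.4 kg.
Tool frame: the origin (TCP) lies at the very end of the fingers, on their centre line; the grasp point (between the pads) lies 19 mm behind it; z points along the fingers, y is the line along which they close (so a half turn about z gives the same grasp; the last joint's range is limited). The gripper opens to 85 mm and grips with 20 to 120 N. Pads are 22 mm wide; open, the fingers measure 114 mm over their backs; the gripper's body (76 mm by 85 mm) begins 54 mm behind the grasp point. The pads swing forward as they close: fully open they stand 13 mm farther back than shut.
Start: joints at [1.116, 0.628, 0.038, 1.517, -0.027, 0.996, -0.02], TCP at [246.429, -601.49, 231.313] pointing down, gripper open.
Joint ranges: [-3.06, 3.06], [-0.37, 2.12], [-1.25, 1.32], [0.18, 2.47], [-1.1, 4.24], [0.23, 1.98], [-2.94, 2.94]. Speed limits (rad/s): [2.57, 2.57, 3.14, 3.14, 3.14, 3.14, 3.14].

### API

Orientations are given as [roll, pitch, yaw] about the fixed x, y, z axes, in that order (R = Rz(yaw) Ry(pitch) Rx(roll)).
In Python, from cell import status, get_image, ctrl, models gives the robot as it stands.
- The arm moves only by the shell command python3 -m handwheel 'ROWS' [OPENING]. ROWS is JSON, a list of rows, each an object with "delta_pos": the shift along the world's x, y, z in cm, a list of three; "yaw": the turn about the world's z in rad. A call has 1 to 10 rows; each row shifts and turns the commanded pose from where the row before left it; what a row does not reach is not made up. A row lasts 1/12 s, in which the tool goes at most 41.7 mm and 7.16 degrees, less where a joint would pass 70% of its speed; a pose out of reach is approached as far as the arm can. A call is refused whole if a number of a shift passes 4.17 or a number of a turn 0.125, either way. A call with a gripper value outside its range is refused whole. OPENING is the opening, from -1 (shut) to 1 (fully open), set as the call begins (- or left out, the last holds). The fingers move at their own pace and stop on an object; the grip force is fixed at half the most. Time passes only in rows, so rows that do not move let the fingers close. It gives the time, the measured TCP pose, the force, the opening and the grip force at its end, in the units of the state.
- status.read_state(): the state, without advancing time (a new reading comes with each control period).
- get_image(name): name is "scene" or "side" or "wrist"; returns a dict with "color" (480x640x3 uint8, red, green, blue), "z_map" (480x640 float32, mm along the optical axis (not along the pixel's ray), 0 where there is no reading), "fx", "fy", "cx", "cy" (pixels), "position" and "rotation" of the camera in the world; the wrist camera has in their place "hand_eye" (4x4, takes a point from camera to tool coordinates, whose origin is the TCP and whose axes are the flange's). Camera axes: x right, y up, looking along -z (the intrinsics and any distortion apply to the point x, -y, -z); pixel columns grow to the right and rows downward; lengths in mm; the calibration is good to about 2 mm. A picture is of the moment at which its call begins: read the wrist's pose just before it.
- ctrl.finish_job(): hands the job in; it is judged then, once.
Trained networks look in a picture, given as the dict that the camera call returned (one of the last four; its "shot" number tells which), for a name from the list of things; names that differ only in an ending like _2 or _b are one class to them, and where a whole thing is asked for, a point or a joint stands for the part that bears it (a point fixed in the world has none). Each returns a list of dicts, best first, with "score" (0 to 1); they miss things now and then, are a little off and sometimes report something else, mostly with a low value. They report only what shows in the picture. A call takes as long as a camera call. They do not tell look-alikes from the thing itself.
- models.boxes_of(picture, name): "rect" ([left, top, right, bottom] in pixels, round what is visible of it).
The state is a dict: "clock": time; "qpos": joint angles; "qd": joint speeds; "tau": joint torques, N m; "eef_pos": TCP position; "tool_rot": TCP orientation; "force": force on the tool from outside, world axes, zero at the start; "torque": the same for the moment, N m; "width": finger opening in mm; "gripper_force": force on a finger pad.
Only numpy, scipy, OpenCV 4.12 (cv2) and the standard library are available. Lean on these libraries where they do the work, as an engineer would, in place of code of your own. Each camera call takes 0.05 s, during which the arm holds its last target. There are 200 camera calls.

## Working session

There is one attempt and no reset: what is moved stays moved. The work goes in short steps, Python scripts to look and compute and a shell command to move; the robot and the scene stay as the last step left them, time stands still between calls to the robot, and variables do not carry over. Pictures are saved under pics/ and viewed, at most 10 in all, crops included, and the job is handed in when it is done.

```bash
ls; mkdir -p pics; cat > h.py <<'E'
import numpy as np, cv2
from cell import status, get_image, ctrl, models
from scipy.spatial.transform import Rotation as R
def pts(im):
    z=im["z_map"].astype(float); v,u=np.mgrid[0:480,0:640]
    P=np.stack([(u-im["cx"])/im["fx"]*z,-(v-im["cy"])/im["fy"]*z,-z],-1)
    Rm=np.array(im["rotation"]); 
    if Rm.shape!=(3,3): Rm=R.from_euler("xyz",Rm).as_matrix()
    W=P@Rm.T+np.array(im["position"]); W[z<=0]=np.nan
    return W
def save(im,n): cv2.imwrite("pics/"+n,cv2.cvtColor(im["color"],cv2.COLOR_RGB2BGR))
E
python3 - <<'E'
from h import *
for c in ("scene","side"):
    im=get_image(c); save(im,c+"0.png"); W=pts(im); np.savez(c+"0.npz",W=W,c=im["color"])
    print(c,{k:im[k] for k in im if k not in("color","z_map")})
    for n in ("tile","basket","stand","bottle","crucible","brick","jig"):
        for b in models.boxes_of(im,n)[:3]:
            l,t,r,bo=[int(x) for x in b["rect"]]; u,v=(l+r)//2,(t+bo)//2
            print(n,round(b["score"],2),[l,t,r,bo],np.round(W[min(v,479),min(u,639)]))
E
```

```text
pics
scene {'fx': 464.6537467488143, 'fy': 464.6537467488143, 'cx': 325.98644468448117, 'cy': 249.57132923885075, 'position': array([ 954.76947875, -448.98891314,  961.33501726]), 'rotation': array([0.63729427, 0.00999111, 0.7179313 ]), 'shot': 1}
tile 0.81 [235, 383, 298, 442] [ 665. -314.   20.]
tile 0.77 [264, 255, 332, 314] [516. -60.  41.]
tile 0.69 [121, 266, 178, 334] [ 279. -313.   30.]
basket 0.75 [330, 227, 378, 286] [556. 100.  21.]
stand 0.57 [367, 121, 425, 210] [432. 451.   1.]
stand 0.52 [375, 244, 410, 275] [638. 145.  35.]
bottle 0.65 [178, 341, 219, 390] [ 527. -349.  106.]
crucible 0.75 [330, 218, 349, 240] [491. 118.  58.]
crucible 0.7 [267, 256, 330, 313] [516. -60.  41.]
crucible 0.51 [375, 299, 443, 367] [787.  -0.  54.]
brick 0.87 [378, 298, 443, 369] [788.   4.  49.]
jig 0.8 [240, 210, 423, 350] [559.   8.  22.]
side {'fx': 449.37960360411813, 'fy': 449.37960360411813, 'cx': 318.7568962443145, 'cy': 236.44490193537126, 'position': array([178.08805568, 715.08934903, 577.65147194]), 'rotation': array([ 1.06172894,  0.00320591, -2.68619199]), 'shot': 2}
tile 0.97 [300, 247, 364, 287] [517. -40.  39.]
tile 0.96 [431, 225, 506, 271] [ 267. -278.   25.]
tile 0.87 [300, 203, 351, 228] [ 658. -300.   20.]
basket 0.98 [252, 234, 304, 311] [606.  42.  49.]
basket 0.4 [172, 313, 282, 468] [544. 315.  -0.]
stand 0.59 [174, 317, 285, 464] [542. 312.  -2.]
bottle 0.7 [371, 170, 397, 229] [ 496. -315.   94.]
crucible 0.8 [296, 303, 322, 333] [474. 154.  56.]
brick 0.8 [187, 234, 250, 282] [756.  50.  48.]
jig 0.94 [197, 233, 400, 370] [540.  76.  19.]
```

```bash
python3 - <<'E'
import cv2,numpy as np
a=cv2.imread("pics/scene0.png")[90:460,110:470];b=cv2.imread("pics/side0.png")[150:480,150:520]
a=cv2.resize(a,(400,411));b=cv2.resize(b,(400,357))
o=np.zeros((411,800,3),np.uint8);o[:,:400]=a;o[:357,400:]=b
cv2.imwrite("pics/both0.png",o)
E
```

```text
(no output)
```

View pics/both0.png

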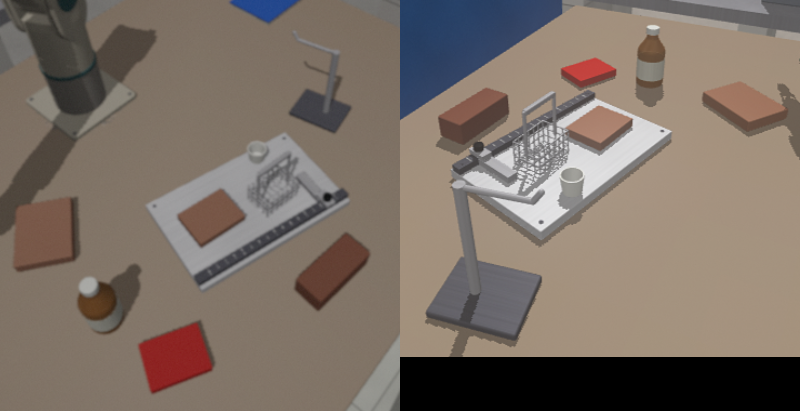

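The picture shows three tile candidates in scene pixels:
- (266,412) is red, so it is out.
- (150,300) is brown but larger, and it lies on the bench.
- (298,285) is brown, smaller and lies on the jig plate. This is the tile meant.

The basket handle is at about scene (355,250). The stand is at (400,165), to the left of the jig, with its hook tip pointing towards the robot. Next I'll confirm the tile in an enlarged crop and measure.

```bash
cat > meas.py <<'E'
from h import *
def rect(p):
    (c,s,a)=cv2.minAreaRect(p[:,:2].astype(np.float32)); return np.round(c,1),np.round(s,1),round(a,2)
for c in ("scene","side"):
    d=np.load(c+"0.npz"); W=d["W"];C=d["c"].astype(int)
    x,y,z=W[...,0],W[...,1],W[...,2]
    jig=(x>380)&(x<800)&(y>-220)&(y<320)
    red=(C[...,0]-C[...,2]>35)
    p=W[jig&red&(z>33)&(z<46)&(abs(x-520)<100)&(abs(y+50)<100)]; print(c,"tile",len(p),rect(p),np.median(p[:,2]).round(1))
    q=W[(z>12)&(z<27)&(~red)&(abs(x-550)<250)&(abs(y-40)<250)]; print("plate",len(q),rect(q),np.median(q[:,2]).round(1))
    dark=C.sum(-1)<250
    f=W[jig&(z>28)&(z<42)&dark&~red]; 
    if len(f): print("fence",len(f),rect(f),np.median(f[:,2]).round(1))
    b=W[jig&(z>120)&(z<155)]; 
    if len(b): print("bar",len(b),rect(b),np.percentile(b[:,2],[5,50,95]).round(1))
    h=W[(x>300)&(x<750)&(y>200)&(y<650)&(z>170)&(z<235)]
    if len(h): print("hook",len(h),rect(h),np.percentile(h[:,2],[5,50,95]).round(1)); i=np.argsort(h[:,0]); print(h[i[::max(1,len(i)//14)]].round(0).tolist())
    s=W[(x>300)&(x<750)&(y>200)&(y<650)&(z>7)&(z<18)]
    if len(s): print("base",len(s),rect(s))
E
python3 meas.py
python3 - <<'E'
import cv2
a=cv2.imread("pics/scene0.png")[200:350,240:440]
cv2.imwrite("pics/crop1.png",cv2.resize(a,(800,600),interpolation=cv2.INTER_CUBIC))
E
```

```text
scene tile 1552 (array([517.9, -57.2]), array([113.5,  88. ]), 78.29) 40.5
plate 8626 (array([617.3,   8.7]), array([380.9, 392.1]), 74.54) 20.8
fence 1228 (array([680.9, -29.4]), array([364.8, 237.9]), 54.14) 34.3
bar 211 (array([576.9,  72.5]), array([92.3, 12.9]), 81.8) [128.4 144.3 147.5]
hook 218 (array([461.6, 362.7]), array([117.2,  18.4]), 7.34) [175.8 198.6 211. ]
[[404.0, 350.0, 215.0], [413.0, 353.0, 206.0], [422.0, 349.0, 204.0], [433.0, 357.0, 192.0], [445.0, 357.0, 195.0], [456.0, 355.0, 199.0], [469.0, 362.0, 199.0], [481.0, 364.0, 194.0], [491.0, 370.0, 199.0], [502.0, 372.0, 197.0], [507.0, 364.0, 202.0], [510.0, 363.0, 189.0], [513.0, 364.0, 199.0], [515.0, 370.0, 200.0], [518.0, 372.0, 193.0]]
base 1208 (array([541.9, 416.5]), array([440.2, 434.2]), 82.98)
side tile 1120 (array([519.7, -56. ]), array([116.3,  91.6]), 77.94) 39.0
plate 8915 (array([599.9,  14.5]), array([383.4, 347.4]), 74.4) 19.2
fence 535 (array([656. , -14.4]), array([369.8, 199.7]), 51.94) 32.5
bar 272 (array([580.5,  75.8]), array([91.3, 11.5]), 81.52) [123.9 141.4 145. ]
hook 799 (array([464.4, 361. ]), array([118.2,  17. ]), 12.59) [174.8 197.5 208.5]
[[406.0, 352.0, 212.0], [414.0, 356.0, 209.0], [425.0, 358.0, 197.0], [436.0, 358.0, 198.0], [447.0, 363.0, 194.0], [459.0, 363.0, 198.0], [470.0, 367.0, 194.0], [483.0, 368.0, 196.0], [495.0, 369.0, 199.0], [506.0, 373.0, 190.0], [507.0, 375.0, 192.0], [509.0, 378.0, 194.0], [512.0, 378.0, 180.0], [515.0, 376.0, 199.0], [522.0, 373.0, 199.0]]
base 5083 (array([525.6, 304.6]), array([154. , 246.4]), 14.23)
```

View pics/crop1.png

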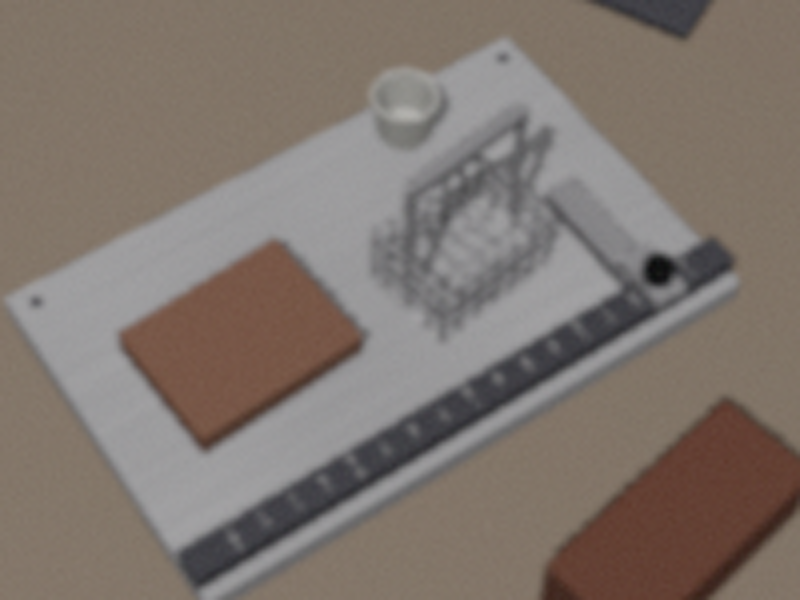

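The crop confirms it: the smaller brown tile lies on the plate, centred at crop (240,345), with the basket between it and the end stop. The crucible sits near the basket at crop (405,105). Moving now.

```bash
python3 -m handwheel '[{"delta_pos":[1.5,3.2,0.2],"yaw":0},{"delta_pos":[1.5,3.2,0.2],"yaw":0},{"delta_pos":[1.5,3.2,0.2],"yaw":0},{"delta_pos":[1.5,3.2,0.2],"yaw":0},{"delta_pos":[1.5,3.2,0.2],"yaw":0},{"delta_pos":[1.5,3.2,0.2],"yaw":0},{"delta_pos":[1.5,3.2,0.2],"yaw":0},{"delta_pos":[1.5,3.2,0.2],"yaw":0},{"delta_pos":[1.5,3.2,0.2],"yaw":0},{"delta_pos":[1.5,3.2,0.2],"yaw":0}]' 1
cat > meas2.py <<'E'
from h import *
from scipy.optimize import minimize
d={c:np.load(c+"0.npz") for c in ("scene","side")}
for c in d:
    W=d[c]["W"];C=d[c]["c"].astype(int);x,y,z=W[...,0],W[...,1],W[...,2]
    bright=(C.min(-1)>110)&(C.max(-1)-C.min(-1)<25)
    m=((z>14)&(z<27)&bright&(abs(x-570)<200)&(abs(y-30)<230)).astype(np.uint8)
    n,l,s,_=cv2.connectedComponentsWithStats(m); k=1+np.argmax(s[1:,4]); p=W[l==k][:,:2]
    r=cv2.minAreaRect(p.astype(np.float32)); print(c,"plate",r, np.median(W[l==k][:,2]))
    a=np.deg2rad(74.5); ex=np.array([np.sin(a),-np.cos(a)]); ey=np.array([np.cos(a),np.sin(a)])
    # all jig-area points raised 30..39 : fence + stop
    q=W[(z>29)&(z<40)&(abs(x-600)<200)&(abs(y-30)<230)]; C2=C[(z>29)&(z<40)&(abs(x-600)<200)&(abs(y-30)<230)]
    dk=(C2.max(-1)<100); f=q[dk]
    u=f[:,:2]@ex; v=f[:,:2]@ey; print(" dark raised x pct",np.percentile(u,[2,10,50,90,98]).round(1),"y",np.percentile(v,[1,50,99]).round(1))
    um=np.median(u); k=abs(u-um)<15
    pf=np.polyfit(v[k],u[k],1); print(" fence slope deg",np.rad2deg(pf[0]), "n",k.sum())
    g=q[~dk]; u=g[:,:2]@ex; v=g[:,:2]@ey; k=(u<um-12)&(u>um-95)&(v>190)&((C2[~dk].max(-1)-C2[~dk].min(-1))<40); 
    print(" raised light u,v",np.percentile(v[k],[1,10,50,90,99]).round(1) if k.any() else 0, k.sum(), np.histogram(v[k],bins=np.arange(100,300,10))[0])
    b=(z>137)&(z<152)&(abs(x-580)<60)&(abs(y-75)<80); print(" bar",cv2.minAreaRect(W[b][:,:2].astype(np.float32)),np.median(W[b][:,2]))
    t=(z>192)&(z<206)&(x>425)&(x<490)&(y>300)&(y<420); A=W[t]; print(" arm",A[:,:2].mean(0),np.rad2deg(np.polyfit(A[:,0],A[:,1],1)[0]),np.percentile(A[:,2],95))
    t=(z>60)&(z<180)&(x>425)&(x<590)&(y>300)&(y<440); A=W[t]; print(" post",len(A),np.median(A,0),A.std(0))
    t=(z>45)&(z<62)&(abs(x-485)<50)&(abs(y-135)<50); A=W[t]; print(" crucible",cv2.minEnclosingCircle(A[:,:2].astype(np.float32)))
E
python3 meas2.py
```

```text
clock: 1.63
eef_pos: [397.0, -280.0, 251.7]
tool_rot: [3.141, -0.0, 0.389]
force: [0.5, -2.1, 0.3]
width: 85.3
gripper_force: 0.0
scene plate ((527.84375, 33.479705810546875), (381.1923828125, 206.18675231933594), 74.668212890625) 20.7979341782156
 dark raised x pct [553.  610.6 621.  629.8 756.6] y [-13.6 142.  358.9]
 fence slope deg -0.07917430461360057 n 1263
 raised light u,v [200.  242.5 304.9 317.4 347.5] 272 [ 0  0  0  0  0  0  0  0  0  3  3  9  6  5  7  8 11  8  1]
 bar ((576.8895263671875, 72.47508239746094), (92.25114440917969, 12.897494316101074), 81.79655456542969) 144.56380748237063
 arm [457.53846895 359.88686789] 10.31809981616419 202.7777956068486
 post 212 [513.37618804 365.52010098 122.90886401] [ 4.21753431  2.9490075  34.51625339]
 crucible ((478.9108581542969, 134.02212524414062), 23.508668899536133)
side plate ((547.0738525390625, 29.250701904296875), (383.54376220703125, 237.9114532470703), 74.30638885498047) 19.11399778394218
 dark raised x pct [609.8 611.5 629.8 731.  740. ] y [ -1.1 246.7 365. ]
 fence slope deg -0.2668007461370872 n 91
 raised light u,v [194.3 230.7 308.4 321.9 356.9] 442 [ 0  0  0  0  0  0  0  0  0  9  9 15 10 14  9 10 13 30  9]
 bar ((580.3721313476562, 75.11979675292969), (88.69873809814453, 11.505305290222168), 81.51689147949219) 143.1519621934283
 arm [457.00878073 363.06811964] 10.58649355254421 199.57742769047766
 post 771 [508.88621977 376.96276087 124.38757629] [ 3.5521755   3.46503013 34.51411381]
 crucible ((485.63525390625, 135.75978088378906), 22.9080753326416)
```

```bash
python3 -m handwheel '[{"delta_pos":[1.78,3.3,-0.3],"yaw":0.104},{"delta_pos":[1.78,3.3,-0.3],"yaw":0.104},{"delta_pos":[1.78,3.3,-0.3],"yaw":0.104},{"delta_pos":[1.78,3.3,-0.3],"yaw":0.104},{"delta_pos":[1.78,3.3,-0.3],"yaw":0.104},{"delta_pos":[1.78,3.3,-0.3],"yaw":0.104},{"delta_pos":[1.78,3.3,-0.3],"yaw":0.104},{"delta_pos":[1.78,3.3,-0.3],"yaw":0.104},{"delta_pos":[1.78,3.3,-0.3],"yaw":0.104},{"delta_pos":[1.78,3.3,-0.3],"yaw":0.104}]'
```

```text
clock: 2.47
eef_pos: [575.2, 50.1, 221.4]
tool_rot: [3.141, 0.0, 1.434]
force: [1.4, -0.6, -0.3]
width: 85.5
gripper_force: 0.0
```

```bash
python3 -m handwheel '[{"delta_pos":[0,0,0],"yaw":0},{"delta_pos":[0,0,0],"yaw":0}]'; cat >> h.py <<'E'
def wpts(im,st):
    z=im["z_map"].astype(float); v,u=np.mgrid[0:480,0:640]
    P=np.stack([(u-im["cx"])/im["fx"]*z,-(v-im["cy"])/im["fy"]*z,-z],-1)
    H=np.array(im["hand_eye"]); T=P@H[:3,:3].T+H[:3,3]
    W=T@R.from_euler("xyz",st["tool_rot"]).as_matrix().T+np.array(st["eef_pos"]); W[z<=0]=np.nan
    return W
E
python3 - <<'E'
from h import *
st=status.read_state(); im=get_image("wrist"); save(im,"wrist1.png"); W=wpts(im,st); np.savez("w1.npz",W=W,c=im["color"])
print(np.round(st["eef_pos"],1),np.round(st["tool_rot"],3),np.round(st["qpos"],2),np.round(im["hand_eye"],2))
z=W[...,2]; b=(z>136)&(z<152)&(abs(W[...,0]-580)<60)&(abs(W[...,1]-75)<80)
if b.any(): print(b.sum(),cv2.minAreaRect(W[b][:,:2].astype(np.float32)),np.median(z[b]))
E
```

```text
clock: 2.63
eef_pos: [574.9, 51.4, 221.0]
tool_rot: [-3.141, -0.002, 1.433]
force: [-0.8, -1.0, 1.0]
width: 85.0
gripper_force: 0.0
[574.9  51.4 221. ] [-3.141e+00 -2.000e-03  1.433e+00] [ 0.06  0.55 -0.3   1.73  0.2   0.89 -0.46] [[   0.      0.96    0.29   72.69]
 [   1.     -0.      0.      0.29]
 [   0.      0.29   -0.96 -142.28]
 [   0.      0.      0.      1.  ]]
2842 ((578.8110961914062, 73.92387390136719), (91.64501953125, 9.963871955871582), 81.76531982421875) 144.42205130930702
```

View pics/wrist1.png

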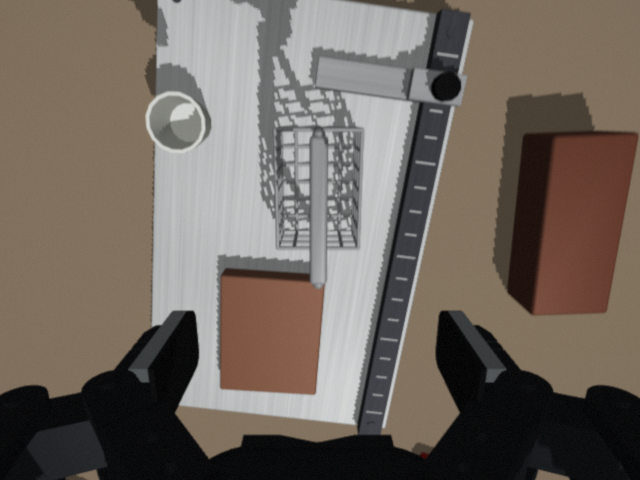

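The wrist view agrees with the fixed cameras: the handle bar runs from (318,130) to (318,285) and the tile is at (272,330). The stop and its knob are at (390,80), and the crucible at (178,122) is clear of the fingers. I'll grip the bar 24 mm off its middle, so the hook arm can pass beside the fingers.

```bash
python3 -m handwheel '[{"delta_pos":[0.05,-0.1,-1.5],"yaw":-0.006},{"delta_pos":[0,0,-2],"yaw":0},{"delta_pos":[0,0,-2],"yaw":0},{"delta_pos":[0,0,-2],"yaw":0},{"delta_pos":[0,0,-1.5],"yaw":0},{"delta_pos":[0,0,-0.9],"yaw":0},{"delta_pos":[0,0,0],"yaw":0}]'
python3 -m handwheel '[{"delta_pos":[0,0,0],"yaw":0},{"delta_pos":[0,0,0],"yaw":0},{"delta_pos":[0,0,0],"yaw":0},{"delta_pos":[0,0,0],"yaw":0},{"delta_pos":[0,0,0],"yaw":0},{"delta_pos":[0,0,0],"yaw":0},{"delta_pos":[0,0,0],"yaw":0},{"delta_pos":[0,0,0],"yaw":0}]' -1
cat > meas3.py <<'E'
from h import *
import sys
d=np.load(sys.argv[1]); W=d["W"];C=d["c"].astype(int);x,y,z=W[...,0],W[...,1],W[...,2]
red=(C[...,0]-C[...,2]>35)
t=red&(z>33)&(z<46)&(abs(x-550)<120)&(abs(y+10)<180); print("tile",t.sum(),cv2.minAreaRect(W[t][:,:2].astype(np.float32)),np.median(z[t]))
f=(C.max(-1)<95)&(z>28)&(z<40)&(x>560)&(x<740)&(y>-180)&(y<230)&~red
p=W[f][:,:2].astype(np.float32); vx,vy,x0,y0=cv2.fitLine(p,cv2.DIST_HUBER,0,.01,.01).ravel()
a=np.arctan2(vy,vx)%np.pi; ey=np.array([np.cos(a),np.sin(a)]);ex=np.array([ey[1],-ey[0]])
u=W[...,:2]@ex; v=W[...,:2]@ey; uf=u[f]; print("fence angle",np.rad2deg(a),"u pct",np.percentile(uf,[3,50,97]).round(1),"c",(x0,y0),"z",np.median(z[f]))
um=np.median(uf); s=(~red)&(z>30)&(z<40)&(u>um-85)&(u<um-35)&(v>150)&(v<330)
vv=v[s]; print("stop n",s.sum(),np.percentile(vv,[3,10,50,90,97]).round(1))
e=um-11; vf=np.median(vv)-11
print("corner approx",e*ex+vf*ey, "ex",ex,"ey",ey)
E
python3 meas3.py w1.npz
```

```text
clock: 3.27
eef_pos: [573.3, 45.5, 120.7]
tool_rot: [-3.138, 0.002, 1.42]
force: [-0.1, -0.5, -0.5]
width: 85.3
gripper_force: 0.0
clock: 3.93
eef_pos: [575.1, 47.6, 122.9]
tool_rot: [3.141, -0.0, 1.423]
force: [-1.6, 0.2, 5.0]
width: 8.8
gripper_force: 59.0
tile 11049 ((517.772216796875, -57.032981872558594), (115.00588989257812, 88.43440246582031), 78.14466094970703) 39.8119243461411
fence angle 74.63622 u pct [609.9 619.6 631. ] c (np.float32(649.1001), np.float32(23.69347)) z 33.64844860708999
stop n 2346 [185.2 253.5 307.  316.9 318.7]
corner approx [665.33409857 124.20692727] ex [ 0.96426314 -0.26494646] ey [0.26494646 0.96426314]
```

```bash
python3 -m handwheel '[{"delta_pos":[0,0,1],"yaw":0},{"delta_pos":[0,0,2],"yaw":0},{"delta_pos":[0,0,2.5],"yaw":0},{"delta_pos":[0,0,2.5],"yaw":0},{"delta_pos":[0,0,2],"yaw":0},{"delta_pos":[0,0,0.5],"yaw":0},{"delta_pos":[0,0,0],"yaw":0}]'
python3 -m handwheel '[{"delta_pos":[-1.2,1.4,0],"yaw":0.033},{"delta_pos":[-2.3,2.6,0],"yaw":0.033},{"delta_pos":[-2.3,2.6,0],"yaw":0.033},{"delta_pos":[-2.3,2.6,0],"yaw":0.033},{"delta_pos":[-2.3,2.6,0],"yaw":0.033},{"delta_pos":[-2.3,2.6,0],"yaw":0.033},{"delta_pos":[-2.3,2.6,0],"yaw":0.033},{"delta_pos":[-2.3,2.6,0],"yaw":0.033},{"delta_pos":[-2.3,2.6,0],"yaw":0.033},{"delta_pos":[-1.4,2,0],"yaw":0.033}]'
python3 -m handwheel '[{"delta_pos":[0,0,0],"yaw":0},{"delta_pos":[0,0,0],"yaw":0},{"delta_pos":[0,0,0],"yaw":0},{"delta_pos":[0,0,0],"yaw":0}]'
python3 - <<'E'
from h import *
st=status.read_state()
out=[]
for c in ("scene","side","wrist"):
    im=get_image(c); out.append(im["color"]); W=wpts(im,st) if c=="wrist" else pts(im); np.savez(c+"2.npz",W=W,c=im["color"])
a,b,c=out
o=np.hstack([cv2.resize(a[60:300,280:520],(400,400)),cv2.resize(b[240:480,140:380],(400,400))])
cv2.imwrite("pics/two2.png",cv2.cvtColor(o,cv2.COLOR_RGB2BGR))
for n in ("scene","side","wrist"):
    W=np.load(n+"2.npz")["W"]; x,y,z=W[...,0],W[...,1],W[...,2]
    p=W[(z>185)&(z<220)&(x>395)&(x<540)&(y>325)&(y<400)]
    if len(p)>20: print(n,"arm",len(p),np.rad2deg(np.polyfit(p[:,0],p[:,1],1)[0]).round(1),p.min(0).round(0),p.max(0).round(0),np.polyval(np.polyfit(p[:,0],p[:,1],1),450).round(1))
E
```

```text
clock: 4.52
eef_pos: [575.7, 47.6, 228.8]
tool_rot: [3.139, -0.001, 1.423]
force: [0.5, -0.1, -3.5]
width: 8.7
gripper_force: 58.8
clock: 5.35
eef_pos: [361.1, 290.7, 226.0]
tool_rot: [-3.138, 0.001, 1.757]
force: [-0.1, -0.9, -2.5]
width: 8.5
gripper_force: 58.8
clock: 5.68
eef_pos: [365.4, 287.9, 226.5]
tool_rot: [-3.14, 0.002, 1.75]
force: [-0.9, 1.0, -2.3]
width: 8.6
gripper_force: 58.8
scene arm 188 9.9 [404. 347. 185.] [519. 378. 218.] 358.0
side arm 683 10.6 [406. 349. 185.] [522. 380. 216.] 362.1
wrist arm 3859 10.0 [403. 348. 194.] [489. 370. 217.] 360.0
```

View pics/two2.png

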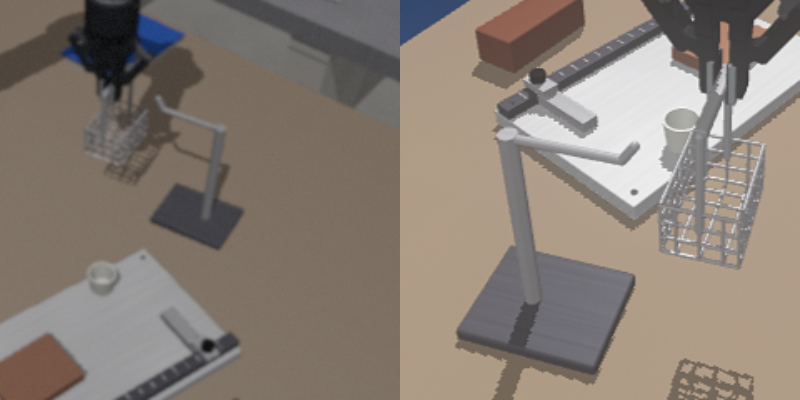

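The basket hangs level in the fingers, with its handle at two2 (715,110). It is in front of the hook tip, which is at (632,152). I'll check the bar middle before entering.

```bash
python3 - <<'E'
import numpy as np,cv2
for n in ("scene","side","wrist"):
    d=np.load(n+"2.npz");W=d["W"]; x,y,z=W[...,0],W[...,1],W[...,2]; C=d["c"].astype(int)
    p=W[(z>235)&(z<256)&(x>335)&(x<385)&(y>295)&(y<375)&(C.min(-1)>70)]
    if len(p)>5: print(n,len(p),cv2.minAreaRect(p[:,:2].astype(np.float32)),np.percentile(p[:,1],[1,99]),np.percentile(p[:,2],[50,95]))
E
```

```text
scene 10 ((354.3172607421875, 345.5933837890625), (6.085496425628662, 20.049551010131836), 15.59404182434082) [336.63171278 355.28022024] [249.372548   251.67400697]
side 569 ((357.9116516113281, 323.4330139160156), (26.96811866760254, 71.50503540039062), 22.930561065673828) [295.16710298 359.25650235] [246.79827848 252.71500771]
wrist 6751 ((361.2512512207031, 327.19085693359375), (21.73891830444336, 65.10807037353516), 4.337876319885254) [295.78481476 357.86078315] [247.88037309 249.12833174]
```

```bash
python3 -m handwheel '[{"delta_pos":[0.35,1.0,0],"yaw":0},{"delta_pos":[0.4,1.2,0],"yaw":0},{"delta_pos":[0.4,1.0,0],"yaw":0},{"delta_pos":[0,0,0],"yaw":0},{"delta_pos":[0,0,0],"yaw":0}]'
python3 -m handwheel '[{"delta_pos":[0.8,0.15,0],"yaw":0},{"delta_pos":[1.3,0.24,0],"yaw":0},{"delta_pos":[1.3,0.24,0],"yaw":0},{"delta_pos":[1.3,0.24,0],"yaw":0},{"delta_pos":[1.3,0.24,0],"yaw":0},{"delta_pos":[1.0,0.18,0],"yaw":0},{"delta_pos":[0.5,0.09,0],"yaw":0},{"delta_pos":[0,0,0],"yaw":0},{"delta_pos":[0,0,0],"yaw":0},{"delta_pos":[0,0,0],"yaw":0}]'
```

```text
clock: 6.25
eef_pos: [376.5, 322.1, 227.1]
tool_rot: [-3.141, -0.0, 1.753]
force: [-0.2, -0.8, -2.1]
width: 8.9
gripper_force: 58.8
clock: 7.08
eef_pos: [450.5, 335.1, 227.2]
tool_rot: [-3.141, 0.0, 1.753]
force: [0.8, -0.2, -2.4]
width: 9.1
gripper_force: 58.8
```

```bash
python3 -m handwheel '[{"delta_pos":[0.1,-0.15,-0.6],"yaw":0},{"delta_pos":[0,0,-0.8],"yaw":0},{"delta_pos":[0,0,-0.8],"yaw":0},{"delta_pos":[0,0,-0.7],"yaw":0},{"delta_pos":[0,0,-0.5],"yaw":0},{"delta_pos":[0,0,-0.3],"yaw":0},{"delta_pos":[0,0,0],"yaw":0},{"delta_pos":[0,0,0],"yaw":0}]'
```

```text
clock: 7.75
eef_pos: [452.4, 333.9, 190.2]
tool_rot: [-3.141, -0.0, 1.753]
force: [-0.1, -0.1, -1.8]
width: 8.4
gripper_force: 58.8
```

```bash
python3 -m handwheel '[{"delta_pos":[0,0,-0.1],"yaw":0},{"delta_pos":[0,0,-0.1],"yaw":0},{"delta_pos":[0,0,0],"yaw":0},{"delta_pos":[0,0,0],"yaw":0}]'
python3 - <<'E'
from h import *
st=status.read_state()
for c in ("scene","side"):
    im=get_image(c); W=pts(im); x,y,z=W[...,0],W[...,1],W[...,2]; C=im["color"].astype(int)
    p=W[(z>60)&(z<135)&(x>380)&(x<500)&(y>280)&(y<440)]; print(c,cv2.minAreaRect(p[:,:2].astype(np.float32)),p[:,2].min())
    if c=="side": save(im,"side3.png"); cv2.imwrite("pics/side3c.png",cv2.resize(cv2.imread("pics/side3.png")[220:480,150:410],(600,600)))
E
```

```text
clock: 8.08
eef_pos: [452.5, 333.8, 188.4]
tool_rot: [3.141, -0.0, 1.753]
force: [0.1, -0.2, -2.0]
width: 8.6
gripper_force: 58.8
scene ((445.14996337890625, 358.3924255371094), (66.66417694091797, 96.4551773071289), 11.061132431030273) 84.61742966618579
side ((449.673095703125, 360.0326843261719), (64.5382308959961, 92.55551147460938), 10.769044876098633) 84.28226372385888
```

View pics/side3c.png

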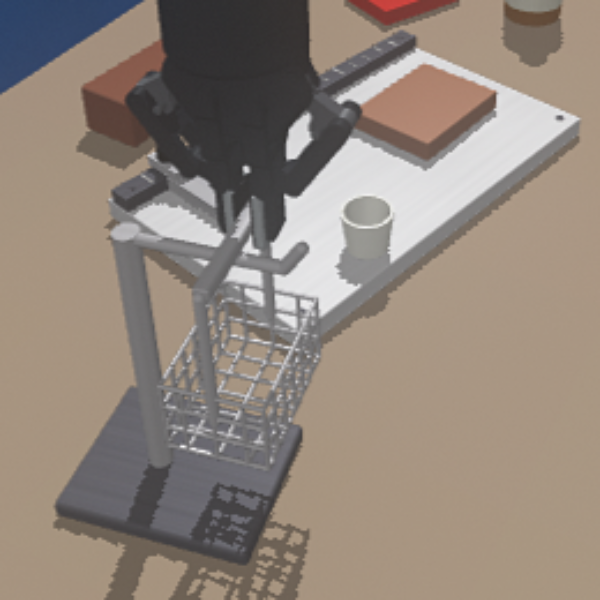

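The bar (220,265) crosses the arm at about the seat, with the arm inside the handle opening. I'll lower the last millimetre until it touches, then release.

```bash
python3 -m handwheel '[{"delta_pos":[0,0,-0.1],"yaw":0},{"delta_pos":[0,0,-0.05],"yaw":0},{"delta_pos":[0,0,0],"yaw":0},{"delta_pos":[0,0,0],"yaw":0}]'
python3 -m handwheel '[{"delta_pos":[0,0,0],"yaw":0},{"delta_pos":[0,0,0],"yaw":0},{"delta_pos":[0,0,0],"yaw":0},{"delta_pos":[0,0,0],"yaw":0},{"delta_pos":[0,0,0],"yaw":0},{"delta_pos":[0,0,0],"yaw":0},{"delta_pos":[0,0,0],"yaw":0},{"delta_pos":[0,0,0],"yaw":0}]' 0.2
python3 - <<'E'
from h import *
for c in ("scene","side"):
    im=get_image(c); W=pts(im); x,y,z=W[...,0],W[...,1],W[...,2]
    p=W[(z>60)&(z<135)&(x>380)&(x<500)&(y>280)&(y<440)]; print(c,cv2.minAreaRect(p[:,:2].astype(np.float32)),p[:,2].min())
E
```

```text
clock: 8.52
eef_pos: [452.6, 333.9, 187.4]
tool_rot: [3.141, -0.0, 1.753]
force: [-1.2, -1.6, 4.8]
width: 8.2
gripper_force: 59.7
clock: 9.18
eef_pos: [452.4, 333.8, 186.8]
tool_rot: [-3.142, -0.0, 1.753]
force: [0.1, -1.6, -0.9]
width: 51.1
gripper_force: 0.0
scene ((445.82110595703125, 359.8966064453125), (66.07039642333984, 96.11277770996094), 10.348544120788574) 83.22057928273591
side ((449.6263732910156, 360.8849792480469), (64.7964096069336, 93.55415344238281), 10.81655502319336) 83.19913826749996
```

The basket hangs free, with its underside level and about 84 mm up. Next: retract straight up and go over to the tile's robot side.

```bash
python3 -m handwheel '[{"delta_pos":[0,0,1],"yaw":0},{"delta_pos":[0,0,1.5],"yaw":0},{"delta_pos":[0,0,2],"yaw":0},{"delta_pos":[0,0,2.5],"yaw":0},{"delta_pos":[0,0,2],"yaw":0}]'
python3 -m handwheel '[{"delta_pos":[0,-3.7,0],"yaw":0.112},{"delta_pos":[0,-3.7,0],"yaw":0.112},{"delta_pos":[0,-3.7,0],"yaw":0.112},{"delta_pos":[0,-3.7,0],"yaw":0.112},{"delta_pos":[0,-3.7,0],"yaw":0.112},{"delta_pos":[0,-3.7,0],"yaw":0.112},{"delta_pos":[0,-3.7,0],"yaw":0.112},{"delta_pos":[0,-3.7,0],"yaw":0.112},{"delta_pos":[0,-3.7,0],"yaw":0.112},{"delta_pos":[0,-3.7,0],"yaw":0.112}]'
python3 -m handwheel '[{"delta_pos":[0,0,0],"yaw":0},{"delta_pos":[0,0,0],"yaw":0},{"delta_pos":[0,0,0],"yaw":0}]'
python3 - <<'E'
from h import *
st=status.read_state(); print(np.round(st["qpos"],2))
im=get_image("side"); save(im,"side4.png"); W=pts(im); np.savez("side4.npz",W=W,c=im["color"]); x,y,z=W[...,0],W[...,1],W[...,2]
p=W[(z>60)&(z<135)&(x>380)&(x<500)&(y>280)&(y<440)]; print(cv2.minAreaRect(p[:,:2].astype(np.float32)),p[:,2].min())
b=W[(z>203)&(z<214)&(abs(x-447)<30)&(abs(y-359)<60)]; print("bar",cv2.minAreaRect(b[:,:2].astype(np.float32)),np.median(b[:,2]))
E
```

```text
clock: 9.7
eef_pos: [452.5, 334.1, 279.1]
tool_rot: [3.14, -0.001, 1.753]
force: [-0.7, -0.1, -0.3]
width: 50.9
gripper_force: 0.0
clock: 10.53
eef_pos: [452.3, -37.6, 277.7]
tool_rot: [-3.141, 0.001, 2.877]
force: [1.2, -0.4, -0.0]
width: 51.4
gripper_force: 0.0
clock: 10.78
eef_pos: [452.6, -35.5, 277.4]
tool_rot: [3.141, 0.001, 2.87]
force: [0.2, 0.3, 0.0]
width: 51.2
gripper_force: 0.0
[ 0.54  0.35 -0.69  1.96  0.28  0.92  1.01]
((449.78277587890625, 360.0884094238281), (64.6219253540039, 93.0416488647461), 10.473123550415039) 83.46688521930503
bar ((436.060546875, 358.3885498046875), (37.648780822753906, 90.74821472167969), 10.79220962524414) 208.32509358577022
```

```bash
python3 -m handwheel '[{"delta_pos":[-0.5,0.1,-2.5],"yaw":0},{"delta_pos":[-0.4,-0.1,-3.5],"yaw":0},{"delta_pos":[0,0,-3.5],"yaw":0},{"delta_pos":[0,0,-3.5],"yaw":0},{"delta_pos":[0,0,-3.5],"yaw":0},{"delta_pos":[0,0,-3.5],"yaw":0},{"delta_pos":[0,0,-2.5],"yaw":0},{"delta_pos":[0,0,-1.5],"yaw":0},{"delta_pos":[0,0,-1.1],"yaw":0},{"delta_pos":[0,0,0],"yaw":0}]'
```

```text
clock: 11.67
eef_pos: [442.8, -33.5, 24.2]
tool_rot: [-3.141, -0.003, 2.876]
force: [-0.0, -0.6, -0.3]
width: 51.5
gripper_force: 0.0
```

```bash
python3 -m handwheel '[{"delta_pos":[0.6,-0.165,0],"yaw":0},{"delta_pos":[0.6,-0.165,0],"yaw":0},{"delta_pos":[0.6,-0.165,0],"yaw":0},{"delta_pos":[0.6,-0.165,0],"yaw":0},{"delta_pos":[0.6,-0.165,0],"yaw":0},{"delta_pos":[0.6,-0.165,0],"yaw":0},{"delta_pos":[0.6,-0.165,0],"yaw":0},{"delta_pos":[0.6,-0.165,0],"yaw":0},{"delta_pos":[0.5,-0.137,0],"yaw":0},{"delta_pos":[0.4,-0.11,0],"yaw":0}]'
python3 - <<'E'
from h import *
im=get_image("side"); np.savez("side5.npz",W=pts(im),c=im["color"]); save(im,"side5.png")
im=get_image("scene"); np.savez("scene5.npz",W=pts(im),c=im["color"]); save(im,"scene5.png")
E
python3 meas3.py scene5.npz; python3 meas3.py side5.npz
```

```text
clock: 12.5
eef_pos: [500.1, -52.2, 25.9]
tool_rot: [-3.141, -0.001, 2.87]
force: [-5.5, 0.5, 3.5]
width: 51.3
gripper_force: 2.6
tile 1648 ((553.7796630859375, -70.89240264892578), (113.92652130126953, 89.90742492675781), 74.72544860839844) 40.58879155714271
fence angle 74.455215 u pct [597.2 621.6 630.3] c (np.float32(640.36316), np.float32(-17.49834)) z 34.23000731571926
stop n 168 [298.6 299.4 308.4 318.  319.9]
corner approx [667.97535076 122.86688085] ex [ 0.9634213 -0.2679915] ey [0.2679915 0.9634213]
tile 574 ((555.5889892578125, -69.13267517089844), (114.26456451416016, 89.54498291015625), 74.72010040283203) 39.15174438241053
fence angle 74.42807 u pct [609.7 612.  625.7] c (np.float32(647.5934), np.float32(43.751907)) z 31.075786721851387
stop n 191 [302.2 303.7 313.3 321.8 322.7]
corner approx [660.1226018  129.88326374] ex [ 0.9632942  -0.26844788] ey [0.26844788 0.9632942 ]
```

```bash
python3 -m handwheel '[{"delta_pos":[0.3,-0.08,0],"yaw":0.001},{"delta_pos":[0.3,-0.08,0],"yaw":0},{"delta_pos":[0.3,-0.08,0],"yaw":0},{"delta_pos":[0.1,-0.03,0],"yaw":0},{"delta_pos":[0,0,0],"yaw":0}]'
python3 -m handwheel '[{"delta_pos":[0.1,-0.03,0],"yaw":0},{"delta_pos":[0.1,-0.03,0],"yaw":0},{"delta_pos":[0,0,0],"yaw":0}]'
python3 - <<'E'
from h import *
im=get_image("side"); np.savez("side5.npz",W=pts(im),c=im["color"])
im=get_image("scene"); np.savez("scene5.npz",W=pts(im),c=im["color"])
E
python3 meas3.py scene5.npz|grep tile; python3 meas3.py side5.npz|grep tile
```

```text
clock: 13.02
eef_pos: [511.0, -54.3, 25.7]
tool_rot: [3.141, 0.001, 2.872]
force: [-1.5, 0.6, 0.7]
width: 51.3
gripper_force: 0.9
clock: 13.27
eef_pos: [512.5, -54.7, 25.8]
tool_rot: [3.141, 0.0, 2.873]
force: [-3.0, 0.0, 1.0]
width: 51.4
gripper_force: 1.6
tile 1653 ((565.2236938476562, -73.33016204833984), (113.95980072021484, 88.50875854492188), 74.89752960205078) 40.61206820605139
tile 563 ((568.0942993164062, -71.86650085449219), (114.4010238647461, 89.15361785888672), 74.52174377441406) 39.22339182605674
```

```bash
python3 -m handwheel '[{"delta_pos":[0.1,-0.03,0],"yaw":0},{"delta_pos":[0.1,-0.03,0],"yaw":0},{"delta_pos":[0,0,0],"yaw":0},{"delta_pos":[0,0,0],"yaw":0}]'
```

```text
clock: 13.7
eef_pos: [512.9, -54.9, 25.7]
tool_rot: [-3.141, -0.003, 2.873]
force: [-5.8, 2.2, 3.8]
width: 51.1
gripper_force: 3.3
```

```bash
python3 -m handwheel '[{"delta_pos":[-1,0.27,0],"yaw":0},{"delta_pos":[-1,0.27,0],"yaw":0},{"delta_pos":[0,0,2.5],"yaw":0},{"delta_pos":[0,0,2.5],"yaw":0},{"delta_pos":[0,0,2.5],"yaw":-0.12},{"delta_pos":[0,-0.5,0],"yaw":-0.12},{"delta_pos":[0,-1,0],"yaw":-0.12},{"delta_pos":[0.2,-1,0],"yaw":-0.12},{"delta_pos":[0.5,-1,0],"yaw":-0.12},{"delta_pos":[0.5,-1,0],"yaw":-0.12}]' -0.1
python3 -m handwheel '[{"delta_pos":[0.5,-1,0],"yaw":-0.12},{"delta_pos":[0.5,-1,0],"yaw":-0.12},{"delta_pos":[0.5,-1,0],"yaw":-0.12},{"delta_pos":[0.5,-1,0],"yaw":-0.12},{"delta_pos":[0.5,-1,0],"yaw":-0.12},{"delta_pos":[0.5,-1,0],"yaw":-0.12},{"delta_pos":[0.2,-0.3,0],"yaw":-0.12},{"delta_pos":[0,0,0],"yaw":-0.01},{"delta_pos":[0,0,0],"yaw":0}]'
python3 - <<'E'
from h import *
st=status.read_state(); im=get_image("wrist"); W=wpts(im,st); np.savez("w6.npz",W=W,c=im["color"]); save(im,"wrist6.png"); p=np.array(st["eef_pos"]); 
print("u,v",p[0]*.9643-p[1]*.2649,p[0]*.2649+p[1]*.9643)
E
python3 meas3.py w6.npz
```

```text
clock: 14.53
eef_pos: [508.5, -95.8, 101.5]
tool_rot: [3.138, 0.003, 2.147]
force: [0.2, 0.6, -0.5]
width: 38.5
gripper_force: 0.0
clock: 15.28
eef_pos: [539.6, -158.2, 101.1]
tool_rot: [3.139, 0.0, 1.305]
force: [-1.1, -0.6, 0.0]
width: 38.1
gripper_force: 0.0
u,v 562.1907466959731 -9.574856076161666
tile 37420 ((563.15966796875, -84.34416198730469), (91.7730941772461, 89.37310791015625), 74.5394515991211) 39.60858983198902
fence angle 72.96951 u pct [609.4 618.5 629.1] c (np.float32(613.0643), np.float32(-110.47031)) z 33.6314626629349Traceback (most recent call last):
  File "meas3.py", line 11, in <module>
    vv=v[s]; print("stop n",s.sum(),np.percentile(vv,[3,10,50,90,97]).round(1))
                                    ~~~~~~~~~~~~~^^^^^^^^^^^^^^^^^^^^
    return _quantile_unchecked(
        a, q, axis, out, overwrite_input, method, keepdims, weights)
    return _ureduce(a,
                    func=_quantile_ureduce_func,
    ...<5 lines>...
                    overwrite_input=overwrite_input,
                    method=method)
    r = func(a, **kwargs)
    result = _quantile(arr,
                       quantiles=q,
    ...<2 lines>...
                       out=out,
                       weights=wgt)
    slices_having_nans = np.isnan(arr[-1, ...])
                                  ~~~^^^^^^^^^
IndexError: index -1 is out of bounds for axis 0 with size 0
```

View pics/wrist6.png

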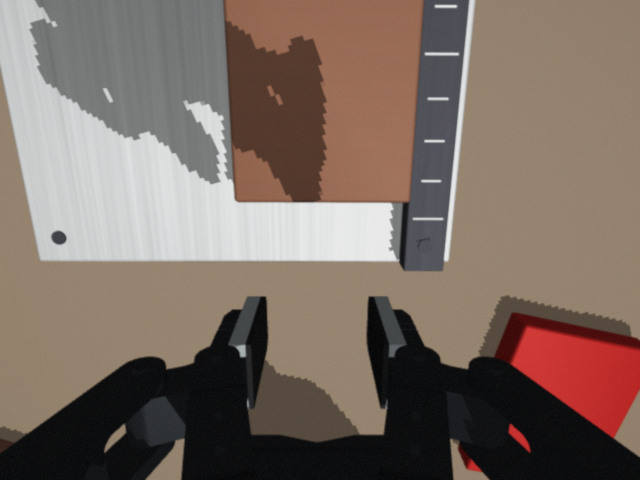

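The tile's edge is flush along the fence (415,100), and the fingers are centred behind its short edge at row 202. Lower and push towards the stop.

```bash
python3 -m handwheel '[{"delta_pos":[-0.1,0,-1.5],"yaw":0},{"delta_pos":[0,0,-2],"yaw":0},{"delta_pos":[0,0,-2],"yaw":0},{"delta_pos":[0,0,-1.3],"yaw":0},{"delta_pos":[0,0,-0.8],"yaw":0},{"delta_pos":[0,0,0],"yaw":0},{"delta_pos":[0,0,0],"yaw":0}]'
python3 -m handwheel '[{"delta_pos":[0.16,0.58,0],"yaw":0},{"delta_pos":[0.21,0.77,0],"yaw":0},{"delta_pos":[0.265,0.964,0],"yaw":0},{"delta_pos":[0.265,0.964,0],"yaw":0},{"delta_pos":[0.265,0.964,0],"yaw":0},{"delta_pos":[0.265,0.964,0],"yaw":0},{"delta_pos":[0.265,0.964,0],"yaw":0},{"delta_pos":[0.265,0.964,0],"yaw":0},{"delta_pos":[0.265,0.964,0],"yaw":0},{"delta_pos":[0.265,0.964,0],"yaw":0}]'
cat > uv.py <<'E'
from h import *
p=np.array(status.read_state()["eef_pos"]); print("tool u,v",(p[0]*.9643-p[1]*.2649).round(1),(p[0]*.2649+p[1]*.9643).round(1))
for c in ("scene","side"):
    im=get_image(c); np.savez(c+"7.npz",W=pts(im),c=im["color"]); save(im,c+"7.png")
E
python3 uv.py; python3 meas3.py scene7.npz; python3 meas3.py side7.npz
```

```text
clock: 15.92
eef_pos: [537.6, -157.6, 24.9]
tool_rot: [-3.142, -0.0, 1.304]
force: [0.4, -0.3, 0.4]
width: 38.4
gripper_force: 0.0
clock: 16.75
eef_pos: [562.6, -67.5, 25.5]
tool_rot: [3.141, 0.002, 1.302]
force: [-1.8, -4.0, 3.2]
width: 38.4
gripper_force: 2.6
tool u,v 560.4 83.9
tile 881 ((584.8692626953125, -5.223091125488281), (113.07958984375, 87.08170318603516), 74.90935516357422) 40.47738424681097
fence angle 74.47635 u pct [558.1 620.5 630.4] c (np.float32(639.0511), np.float32(-17.811525)) z 34.475654984503365
stop n 180 [158.  209.5 307.1 317.5 319.4]
corner approx [666.49872804 122.12976895] ex [ 0.9635201  -0.26763603] ey [0.26763603 0.9635201 ]
tile 760 ((589.0292358398438, 1.244659423828125), (115.37389373779297, 89.27294158935547), 75.1446533203125) 39.269597945173416
fence angle 73.85004 u pct [580.6 609.4 624.8] c (np.float32(663.7835), np.float32(100.80211)) z 31.814102892026426
stop n 356 [152.8 161.2 309.1 326.1 328.3]
corner approx [657.711838   119.84084807] ex [ 0.96053696 -0.27815232] ey [0.27815232 0.96053696]
```

```bash
python3 -m handwheel '[{"delta_pos":[0.2,0.75,0],"yaw":0},{"delta_pos":[0.22,0.8,0],"yaw":0},{"delta_pos":[0.22,0.8,0],"yaw":0},{"delta_pos":[0.22,0.8,0],"yaw":0},{"delta_pos":[0.22,0.8,0],"yaw":0},{"delta_pos":[0.22,0.8,0],"yaw":0},{"delta_pos":[0.2,0.7,0],"yaw":0},{"delta_pos":[0.14,0.5,0],"yaw":0},{"delta_pos":[0.11,0.4,0],"yaw":0},{"delta_pos":[0.08,0.3,0],"yaw":0}]'
python3 uv.py; python3 meas3.py scene7.npz; python3 meas3.py side7.npz
```

```text
clock: 17.68
eef_pos: [580.6, -0.7, 24.8]
tool_rot: [-3.141, 0.0, 1.303]
force: [-0.7, -5.5, 5.0]
width: 38.7
gripper_force: 2.6
tool u,v 560.1 153.2
tile 822 ((603.72216796875, 61.690650939941406), (114.58699798583984, 85.20993041992188), 75.36946105957031) 40.652664452500744
fence angle 75.04319 u pct [545.5 621.8 632.1] c (np.float32(639.20795), np.float32(-16.388172)) z 34.5303587899474
stop n 214 [194.  200.3 298.2 311.1 314. ]
corner approx [664.22692413 119.86438307] ex [ 0.96612066 -0.25809082] ey [0.25809082 0.96612066]
tile 827 ((606.99658203125, 65.06739807128906), (114.64820098876953, 87.99081420898438), 75.85633850097656) 39.315800157874264
fence angle 74.436935 u pct [580.5 612.3 628.4] c (np.float32(661.6012), np.float32(93.302345)) z 32.00755091306917
stop n 550 [163.9 181.3 237.6 318.8 322.6]
corner approx [640.06149533  57.0103305 ] ex [ 0.96333575 -0.26829883] ey [0.26829883 0.96333575]
```

```bash
python3 -m handwheel '[{"delta_pos":[0.08,0.3,0],"yaw":0},{"delta_pos":[0.08,0.3,0],"yaw":0},{"delta_pos":[0.08,0.3,0],"yaw":0},{"delta_pos":[0.08,0.3,0],"yaw":0},{"delta_pos":[0.03,0.1,0],"yaw":0},{"delta_pos":[0,0,0],"yaw":0}]'
python3 -m handwheel '[{"delta_pos":[0.03,0.1,0],"yaw":0},{"delta_pos":[0.03,0.1,0],"yaw":0},{"delta_pos":[0,0,0],"yaw":0}]'
python3 uv.py
```

```text
clock: 18.28
eef_pos: [584.3, 13.3, 24.7]
tool_rot: [-3.142, -0.001, 1.303]
force: [-0.6, -0.8, 0.8]
width: 38.5
gripper_force: 0.9
clock: 18.53
eef_pos: [584.6, 14.3, 24.7]
tool_rot: [-3.141, -0.0, 1.303]
force: [-0.4, -3.3, 0.0]
width: 38.5
gripper_force: 1.5
tool u,v 559.9 168.6
```

```bash
python3 -m handwheel '[{"delta_pos":[0.03,0.1,0],"yaw":0},{"delta_pos":[0.03,0.1,0],"yaw":0},{"delta_pos":[0,0,0],"yaw":0},{"delta_pos":[0,0,0],"yaw":0}]'
python3 uv.py; python3 meas3.py scene7.npz|grep tile; python3 meas3.py side7.npz|grep tile
```

```text
clock: 18.97
eef_pos: [585.4, 16.6, 24.7]
tool_rot: [-3.142, -0.0, 1.303]
force: [-0.1, -2.6, 0.1]
width: 38.6
gripper_force: 1.0
tool u,v 560.1 171.1
tile 807 ((608.6739501953125, 79.33972930908203), (113.62348937988281, 86.40885162353516), 74.88893127441406) 40.696464974550736
tile 821 ((612.0982055664062, 80.52485656738281), (115.91468811035156, 85.10192108154297), 75.6541976928711) 39.30258698809064
```

```bash
python3 -m handwheel '[{"delta_pos":[0.03,0.1,0],"yaw":0},{"delta_pos":[0,0,0],"yaw":0},{"delta_pos":[0,0,0],"yaw":0}]'; python3 -m handwheel '[{"delta_pos":[0.03,0.1,0],"yaw":0},{"delta_pos":[0,0,0],"yaw":0},{"delta_pos":[0,0,0],"yaw":0}]'
```

```text
clock: 19.32
eef_pos: [585.6, 17.4, 24.7]
tool_rot: [-3.141, -0.0, 1.303]
force: [-0.9, -1.8, -0.6]
width: 38.3
gripper_force: 0.9
clock: 19.57
eef_pos: [585.7, 17.9, 24.8]
tool_rot: [-3.141, 0.0, 1.302]
force: [-0.1, -2.7, -1.8]
width: 38.4
gripper_force: 1.5
```

```bash
python3 -m handwheel '[{"delta_pos":[0.03,0.1,0],"yaw":0},{"delta_pos":[0,0,0],"yaw":0},{"delta_pos":[0,0,0],"yaw":0}]'; python3 uv.py
python3 - <<'E'
import cv2,numpy as np
a=cv2.imread("pics/scene7.png")[200:320,310:430];b=cv2.imread("pics/side7.png")[220:340,200:320]
cv2.imwrite("pics/c8.png",np.hstack([cv2.resize(i,(400,400),interpolation=cv2.INTER_CUBIC) for i in (a,b)]))
E
```

```text
clock: 19.82
eef_pos: [585.7, 17.9, 24.8]
tool_rot: [-3.141, 0.002, 1.302]
force: [-1.8, -4.8, -0.2]
width: 38.3
gripper_force: 2.5
tool u,v 560.1 172.4
```

View pics/c8.png

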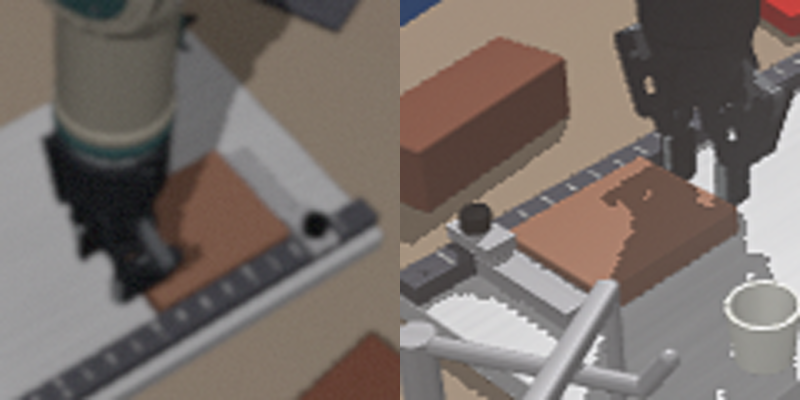

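The tile meets the stop in both views: scene crop (260,200), side crop (560,275). The last step gave no motion and more force. I'll give one light seating push, back off, and check from above with the wrist camera.

```bash
python3 -m handwheel '[{"delta_pos":[0.03,0.1,0],"yaw":0},{"delta_pos":[0,0,0],"yaw":0},{"delta_pos":[0,0,0],"yaw":0}]'
python3 -m handwheel '[{"delta_pos":[-0.27,-0.97,0],"yaw":0},{"delta_pos":[-0.27,-0.97,0],"yaw":0},{"delta_pos":[0,0,3],"yaw":0},{"delta_pos":[0,0,4],"yaw":0},{"delta_pos":[0,0,4],"yaw":0},{"delta_pos":[0,0,4],"yaw":0},{"delta_pos":[0,0,4],"yaw":0},{"delta_pos":[0,0,0],"yaw":0},{"delta_pos":[0,0,0],"yaw":0}]'
python3 - <<'E'
from h import *
st=status.read_state(); im=get_image("wrist"); W=wpts(im,st); np.savez("w9.npz",W=W,c=im["color"]); save(im,"wrist9.png")
C=im["color"].astype(int); x,y,z=W[...,0],W[...,1],W[...,2]
a=np.deg2rad(74.64); ey=np.array([np.cos(a),np.sin(a)]);ex=np.array([ey[1],-ey[0]])
u=W[...,:2]@ex; v=W[...,:2]@ey; red=(C[...,0]-C[...,2]>35)
t=red&(z>33)&(z<46)&(u>500)&(u<625)&(v>160)&(v<320); p=W[t]
print("tile",cv2.minAreaRect(p[:,:2].astype(np.float32)),"u",np.percentile(u[t],[.5,99.5]),"v",np.percentile(v[t],[.5,99.5]))
f=(C.max(-1)<95)&(z>28)&(z<40)&(u>600)&(u<640)&(v>100)&(v<285); print("fence u",np.percentile(u[f],[1,99]))
fp=cv2.fitLine(W[f][:,:2].astype(np.float32),cv2.DIST_HUBER,0,.01,.01).ravel(); print("fence ang",np.rad2deg(np.arctan2(fp[1],fp[0]))%180)
s=(~red)&(z>30)&(z<38)&(u>535)&(u<595)&(v>280)&(v<340); print("stop v",np.percentile(v[s],[1,99]) if s.any() else None)
E
```

```text
clock: 20.17
eef_pos: [585.7, 17.9, 24.8]
tool_rot: [-3.141, 0.003, 1.301]
force: [-2.5, -5.7, 0.7]
width: 38.4
gripper_force: 3.4
clock: 20.92
eef_pos: [583.3, 0.9, 217.9]
tool_rot: [3.135, -0.003, 1.303]
force: [0.3, -1.0, -0.8]
width: 38.1
gripper_force: 0.0
tile ((607.8904418945312, 81.47018432617188), (113.06768798828125, 88.85319519042969), 74.59566497802734) u [520.74061912 608.39669847] v [183.35270231 295.47751061]
fence u [609.09492906 630.76767794]
fence ang 74.458496
stop v [297.30397451 309.23723283]
```

View pics/wrist9.png

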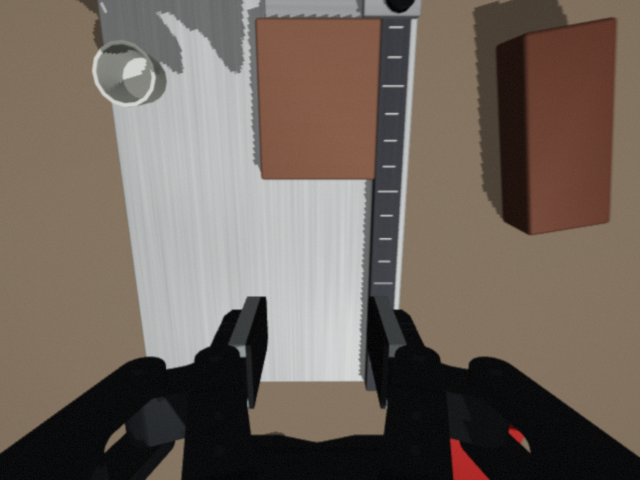

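From above, the tile is flush with the fence (378,100) and the stop (320,18), square within about 0.002 rad. The crucible and brick are where they were. Last, a check that the basket still hangs, then hand in.

```bash
python3 - <<'E'
from h import *
im=get_image("side"); W=pts(im); x,y,z=W[...,0],W[...,1],W[...,2]
p=W[(z>60)&(z<135)&(x>380)&(x<500)&(y>280)&(y<440)]; r=cv2.minAreaRect(p[:,:2].astype(np.float32)); print(r,p[:,2].min())
if abs(r[0][0]-449.7)<4 and abs(r[0][1]-360)<4 and p[:,2].min()>80: print(ctrl.finish_job())
E
```

```text
((449.84381103515625, 360.4376220703125), (64.72811889648438, 92.7519302368164), 10.54141616821289) 83.45250841891021
the job is handed in; nothing more can be done
None
```

The basket hangs level on the hook, the tile lies flush against the fence and the end stop, and the job is handed in; the hand-in gave no verdict.

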